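# Refit the current knob on a welding control box

## Robot

A 7-joint arm with a two-finger parallel gripper is mounted at the origin on the work surface. World frame = base frame: x ahead of the robot, y to its left, z up, the work surface at z = 0. Lengths are in m, angles in degrees, forces in N, time in s.
With the tool pointing down it reaches from about 0.425 to 0.875 m from the base axis. Payload 4.7 kg.
Tool frame: the origin (TCP) lies between the finger pads, 19 mm behind the fingertips; this is the grasp point; z points along the fingers, y is the line along which they close (so a half turn about z gives the same grasp; the last joint's range is limited). The gripper opens to 87 mm and grips with 3 to 60 N. Pads are 19 mm wide; open, the fingers measure 117 mm over their backs; the gripper's body (75 mm by 190 mm) begins 51 mm behind the grasp point.
Start: joints at [-72.416, 18.392, -4.016, 83.108, 1.295, 78.541, -3.26], TCP at [0.188, 0.622, 0.241] pointing down, gripper open.
Joint ranges: [-163.93, 163.93], [-17.29, 119.83], [-79.2, 71.16], [3.27, 140.29], [-89.18, 269.18], [5.43, 117.66], [-154.24, 154.24]. Speed limits (degrees/s): [147.25, 147.25, 180, 180, 180, 180, 180].

## Interface

Orientations are given as [roll, pitch, yaw] about the fixed x, y, z axes, in that order (R = Rz(yaw) Ry(pitch) Rx(roll)).
In Python, from cell import env, read_camera gives the robot as it stands. The module is installed in compiled form; this text tells all that it offers.
- The arm moves only by the shell command python3 -m handwheel [FORCE], which reads ROWS from standard input. ROWS is a JSON list of rows, 1 to 8 of them, each of 5 numbers: dx, dy, dz in m, then a turn about the tool's z in degrees, then the finger opening in m; each row is the pose to reach, as a shift and turn from the pose commanded when the command began, along the tool's axes at that moment; what a row does not reach only later rows make up. A row lasts 1/12 s, in which the tool goes at most 0.0417 m and 7.16 degrees, less where a joint would pass 70% of its speed; a pose out of reach is approached as far as the arm can. The fingers move at their own pace and stop on an object; FORCE is the grip in N (left out, the last holds). Time passes only in rows, so rows that do not move let the fingers close. It prints the time, the measured TCP pose, the force, the opening and the grip force at its end. Input that does not fit is refused with a message, and nothing moves.
- env.get_obs(): the state, without advancing time (a new reading comes with each control period).
- read_camera(name): name is "scene" or "side" or "wrist"; returns a dict with "color" (384x512x3 uint8, blue, green, red), "fx", "fy", "cx", "cy" (pixels), "dist" ([k1, k2, p1, p2, k3] as OpenCV has them; the pictures are not rectified), "world_from_camera" (4x4, takes a point from camera to world coordinates). Camera axes: x right, y down, z forward; pixel columns grow to the right and rows downward; lengths in m; the calibration is good to about 2 mm. A picture is of the moment at which its call begins. There is no depth.
- env.sign_off(): hands the job in; it is judged then, once.
The state is a dict: "time_s": time; "qpos": joint angles; "joint_velocities": joint speeds; "effort": joint torques, N m; "tool_pos": TCP position; "tool_rot": TCP orientation; "force": force on the tool from outside, world axes, zero at the start; "wrist_torque": the same for the moment, N m; "grip_width": finger opening in m; "grasp_force": force on a finger pad.
Only numpy, scipy, OpenCV 4.12 (cv2) and the standard library are available. Lean on these libraries where they do the work, as an engineer would, in place of code of your own. Each camera call takes 0.05 s, during which the arm holds its last target. There are 200 camera calls.

## Task

The knob has come off the welding control box. Put it back on the D-shaft, pushed fully home until it snaps, and leave it turned gently to the lowest setting, with the pointer at the long mark. Do not force it against the shaft or the stop, and leave the other things on the bench alone.

Things in the scene. Friction and masses are not known exactly. Their poses are not given: they have to be found in the camera images.
- knob: loose black plastic bar knob, about 70 g, standing bore down on the bench. Round foot 46 mm across, 20 mm high, and on it a bar grip. Origin: centre of the underside; z up, x along the bar towards the pointer. In the underside opens a D-shaped bore, 17.6 mm round, 18 mm deep, its flat on the +x (pointer) side, 4.6 mm from the axis, with no funnel at the flat
- knob_grip (a point): on the knob's axis 44 mm above its underside, in the bar grip: 44 mm long (knob x), 16 mm thick (knob y), from 20 to 50 mm above the underside. With the TCP here and the fingers closing on the two long sides, the fingertips clear the foot
- pointer (a point): tip of the small wedge pointer on the rim of the knob's foot, 29 mm from the knob's axis on +x, 3 mm above the underside
- control_box: green steel box fixed on the bench, 160 (x) x 180 (y) x 90 mm high, with a level aluminium top panel at 90 mm; origin at the centre of its underside, z up. From the panel's centre stands a steel D-shaft, 16 mm round, 17 mm tall, flat 4 mm from the axis, top edge bevelled 1.6 mm, at the flat 0.5 mm. Round it on the panel lie short dashes and one longer, thicker mark
- shaft_top (a point): on the shaft's axis at its top, 17 mm above the panel; axes as the box's, not turning with the shaft. The shaft's own angle is not measured: at the start its flat faces 0.55 to 2.35 rad clockwise (from above) of the long mark. It enters the bore within about 0.15 rad. It turns with about 0.07 N m of drag: under a light press (about 5 N) the knob slides round on its top without turning it
- shaft_foot (a point): on the shaft's axis at the panel, where the knob's underside lands when home. Pushed on at the right angle, the knob first drops freely about 8 mm, then meets two sprung detents in the shaft's sides, which take about 8 to 12 N, snaps over them and lands on the panel. The fit stands contact forces up to 50 N, no more
- low_mark (a point): point on the panel 29 mm from the shaft's axis, at the inner end of the long mark, in the direction 0.75 rad anticlockwise of the box's x: the lowest setting. Turned anticlockwise (from above) the shaft meets a hard stop here: with its play of about 0.1 rad on the shaft, the knob's pointer then stands at the mark
- hammer: hammer lying on the far side of the bench; leave it alone
- jar: closed grey jar, 64 mm across, 90 mm high; leave it alone
- disc: flat black grinding wheel, 110 mm across, 20 mm thick, lying; leave it alone
- wrench: spanner lying on the bench; leave it alone
Mind the look-alikes: they are no part of the job. Several things have the shape of the control_box; the one meant has the colours described above. There is more than one size of the knob; the one meant has the size given above.

How it is judged (in metres and radians):
On the way:
1. the knob has snapped home on the shaft (z of knob in the frame of shaft_top below -0.0145 m and horizontal distance between knob and shaft_top below 0.003 m and angle between knob's own z axis and vertical below 0.08 rad), for 0.2 s.
At the end, for the whole second after the job is handed in: the knob sits home on the shaft (underside within 2.5 mm of the panel, axis within 3 mm of the shaft's, level within 0.08 rad), its pointer within 6 mm of the low mark, at rest and released (all of step 1 and horizontal distance between pointer and low_mark below 0.006 m and linear speed of knob below 0.01 m/s and contact force between the fingers and knob below 0.1 N); the robot touches nothing.
It fails at once if the knob is forced against the shaft, panel or stop (over 50 N) (contact force between knob and control_box above 50 N).
It fails at once if a bystander is moved by over 20 mm (distance of any of hammer, jar, disc, wrench from where it was at the start of the episode above 0.02 m).
It also fails if it takes over 64 s, if anything falls off the work surface, if the arm or the gripper's body presses on something with over 40 N, if the wrist force passes 120 N, or if a joint passes its speed limit or range.

## Working session

There is one attempt and no reset: what is moved stays moved. The work goes in short steps, Python scripts to look and compute and a shell command to move; the robot and the scene stay as the last step left them, time stands still between calls to the robot, and variables do not carry over. Pictures are saved under pics/ and viewed, at most 10 in all, crops included, and the job is handed in when it is done.

```bash
mkdir -p pics; python3 - <<'E'
from cell import env, read_camera
import cv2,numpy as np
a=[]
for n in ("scene","side"):
    r=read_camera(n); np.save(f"{n}.npy",r,allow_pickle=True); cv2.imwrite(f"pics/{n}_raw.png",r["color"]); a.append(r["color"])
    print(n,r["fx"],r["cx"],r["cy"],np.round(r["world_from_camera"],3).tolist())
cv2.imwrite("pics/a.png",cv2.resize(a[0],(800,600)));cv2.imwrite("pics/b.png",cv2.resize(a[1],(800,600)))
o=env.get_obs();print(o)
E
```

```text
scene 463.40341184483157 259.52970729346 192.6796261885206 [[-0.655, 0.626, -0.424, 1.07], [0.756, 0.534, -0.378, 0.505], [-0.01, -0.568, -0.823, 1.17], [0.0, 0.0, 0.0, 1.0]]
side 414.2393867531041 250.89546780784835 187.271274825087 [[0.987, -0.089, 0.132, 0.384], [-0.16, -0.549, 0.821, -0.915], [-0.001, -0.831, -0.556, 0.72], [0.0, 0.0, 0.0, 1.0]]
{'time_s': 0.1, 'qpos': array([-72.41497994,  18.43308826,  -4.01348066,  83.16818498,
         1.29480526,  78.54104061,  -3.25840266]), 'joint_velocities': array([-0.04005587, -0.00276362, -0.01057656, -0.26091171,  0.00293012,
       -0.01222327,  0.10022759]), 'effort': array([-1.22176771e-04, -4.92572737e+01, -4.05762065e-01, -3.13399279e+01,
       -6.40523597e-02,  3.95397039e-02,  9.09859136e-05]), 'tool_pos': array([0.18755397, 0.62186658, 0.24028773]), 'tool_rot': array([-1.79902899e+02,  5.96579363e-03,  1.63224198e+02]), 'force': array([ 0.10769707,  0.11449085, -0.48203862]), 'wrist_torque': array([-0.02943143,  0.0253018 ,  0.00036017]), 'grasp_force': 0.0, 'grip_width': 0.08730081722473815}
```

View pics/a.png

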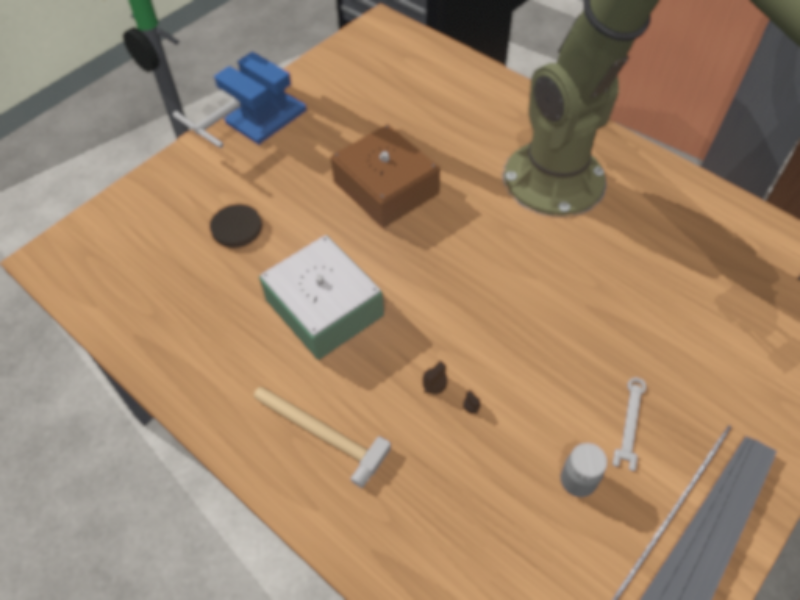

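View pics/b.png

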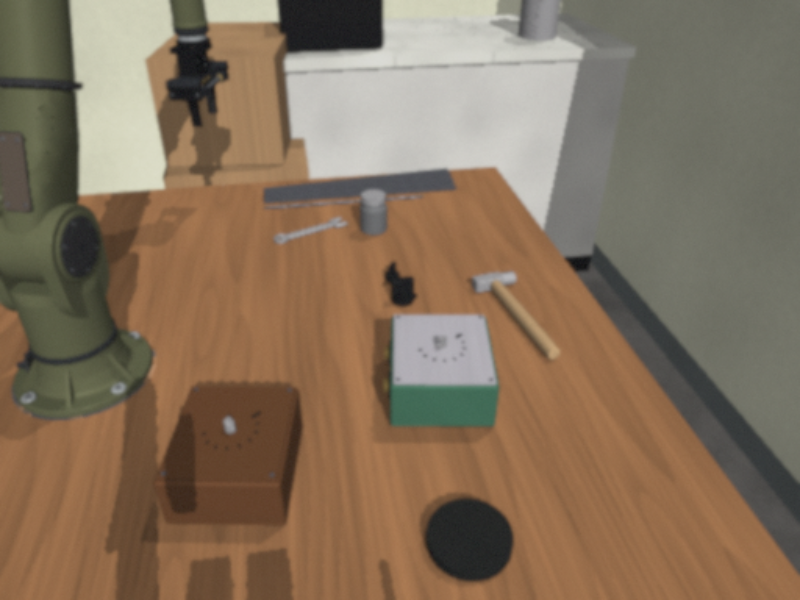

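In the scene picture (800x600), the green box's shaft is at about (322,283) and its long mark near (315,299). A brown look-alike box is at (385,165). The two black knobs are at (435,378), the larger, and (472,402), the smaller. I'll measure both against the 46 mm foot and confirm in a crop.

```bash
cat > h.py <<'E'
import cv2,numpy as np
def ray(r,p):
    K=np.array([[r["fx"],0,r["cx"]],[0,r["fy"],r["cy"]],[0,0,1]])
    q=cv2.undistortPoints(np.array(p,float).reshape(-1,1,2),K,np.array(r["dist"])).reshape(-1,2)
    T=r["world_from_camera"]; return T[:3,3],np.c_[q,np.ones(len(q))]@T[:3,:3].T
def onz(r,p,z):
    o,d=ray(r,p); return (o+d*((z-o[2])/d[:,2])[:,None])
def pix(r,P):
    K=np.array([[r["fx"],0,r["cx"]],[0,r["fy"],r["cy"]],[0,0,1]])
    T=np.linalg.inv(r["world_from_camera"]); return cv2.projectPoints(np.array(P,float).reshape(-1,1,3),cv2.Rodrigues(T[:3,:3])[0],T[:3,3],K,np.array(r["dist"]))[0].reshape(-1,2)
E
python3 - <<'E'
from h import *
crops=[]
for n,c in (("scene",(290,250)),("side",(256,184))):
    r=np.load(f"{n}.npy",allow_pickle=True).item(); im=r["color"]
    m=((im.max(2)<65)*255).astype(np.uint8)
    k,l,s,ce=cv2.connectedComponentsWithStats(m)
    for i in range(1,k):
        x,y,w,h,a=s[i]
        if 30<a<3000 and 170<y+ (0 if n=="scene" else 0)+h and w<60:
            print(n,ce[i].round(1),s[i],onz(r,[ce[i]],0.02).round(3)[0], onz(r,[[x,y+h*.7],[x+w,y+h*.7]],0.01).round(3).tolist())
    # panel
    hsv=cv2.cvtColor(im,cv2.COLOR_BGR2HSV)
    u,v=(206,181) if n=="scene" else (282,224)
    pm=((hsv[...,1]<45)&(hsv[...,2]>130)).astype(np.uint8)*255
    k,l,s,ce=cv2.connectedComponentsWithStats(cv2.morphologyEx(pm,cv2.MORPH_CLOSE,np.ones((7,7))))
    i=l[v,u+12]; cn=max(cv2.findContours((l==i).astype(np.uint8),0,1)[0],key=cv2.contourArea)
    re=cv2.approxPolyDP(cn,8,True).reshape(-1,2).astype(float)
    P=onz(r,re,.09); print(n,"panel",s[i],P.round(3).tolist(),P.mean(0).round(4))
    cx,cy=c; crops.append((im,n))
sc,si=crops[0][0],crops[1][0]
A=cv2.resize(sc[140:270,160:320],(480,390),interpolation=2)
B=cv2.resize(si[160:280,230:330],(320,384),interpolation=2)
B=cv2.copyMakeBorder(B,0,6,0,0,0);cv2.imwrite("pics/c.png",np.hstack([A,B]))
E
```

```text
scene [278.3 245.2] [273 238  11  13  85] [0.579 0.133 0.02 ] [[0.589, 0.122, 0.01], [0.569, 0.146, 0.01]]
scene [ 86.5 260.3] [ 75 247  21  23  80] [ 0.963 -0.24   0.02 ] [[0.989, -0.265, 0.01], [0.949, -0.219, 0.01]]
scene [301.6 258.9] [299 254   7   9  43] [0.57  0.209 0.02 ] [[0.574, 0.203, 0.01], [0.561, 0.218, 0.01]]
scene panel [ 166  151   78   64 2648] [[0.497, -0.209, 0.09], [0.649, -0.236, 0.09], [0.676, -0.072, 0.09], [0.527, -0.043, 0.09]] [ 0.5873 -0.1397  0.09  ]
side [255.7 183.6] [247 169  19  26 279] [0.569 0.136 0.02 ] [[0.541, 0.136, 0.01], [0.599, 0.126, 0.01]]
side [ 10.2 179.2] [  0 174  28  11 104] [-0.194  0.286  0.02 ] [[-0.23, 0.293, 0.01], [-0.141, 0.278, 0.01]]
side [ 86.1 247.1] [ 81 242  11  11  48] [ 0.099 -0.082  0.02 ] [[0.084, -0.078, 0.01], [0.112, -0.083, 0.01]]
side [186.  292.5] [181 263  11  58 216] [ 0.343 -0.271  0.02 ] [[0.33, -0.292, 0.01], [0.354, -0.296, 0.01]]
side [116.1 318.5] [107 311  18  17 182] [ 0.197 -0.32   0.02 ] [[0.177, -0.32, 0.01], [0.214, -0.325, 0.01]]
side [299.8 344.9] [ 272  319   56   52 2261] [ 0.557 -0.441  0.02 ] [[0.5, -0.448, 0.01], [0.607, -0.465, 0.01]]
side panel [ 252  201   66   46 2827] [[0.526, -0.053, 0.09], [0.501, -0.221, 0.09], [0.644, -0.241, 0.09], [0.672, -0.077, 0.09]] [ 0.5858 -0.1482  0.09  ]
```

View pics/c.png

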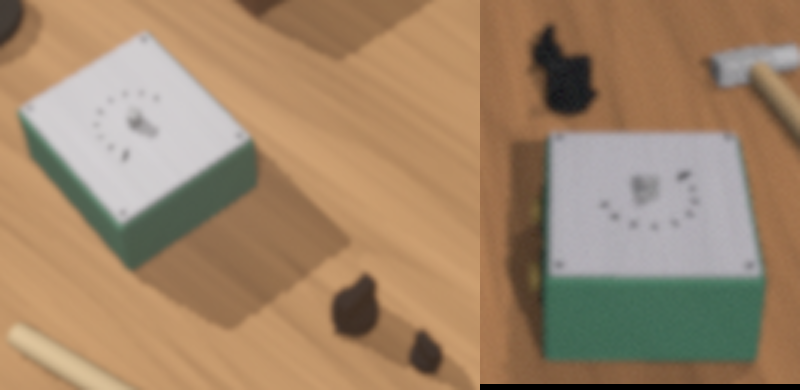

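The crop shows the larger knob at crop pixel (355,305), scene pixel about (278,242). The smaller look-alike is at crop (427,352), scene pixel about (302,257). The larger one measures about 45 mm, so it is the one meant. The box with the green sides and aluminium panel has its shaft at crop (140,122) and its long mark at (125,155). I'm moving above the knob to look with the wrist camera.

```bash
echo '[[-0.03, -0.022, 0, 0, 0.087], [-0.062, -0.044, 0, 0, 0.087], [-0.094, -0.066, 0, 0, 0.087], [-0.125, -0.09, 0, 0, 0.087], [-0.156, -0.111, 0, 0, 0.087], [-0.188, -0.134, 0, 0, 0.087], [-0.219, -0.156, 0, 0, 0.087], [-0.25, -0.178, 0, 0, 0.087]]' | python3 -m handwheel 10
echo '[[-0.03, -0.022, 0, 0, 0.087], [-0.062, -0.044, 0, 0, 0.087], [-0.094, -0.066, 0, 0, 0.087], [-0.125, -0.09, 0, 0, 0.087], [-0.156, -0.111, 0, 0, 0.087], [-0.188, -0.134, 0, 0, 0.087], [-0.219, -0.156, 0, 0, 0.087], [-0.25, -0.178, 0, 0, 0.087]]' | python3 -m handwheel
python3 - <<'E'
from cell import read_camera
from h import *
r=read_camera("wrist");np.save("w.npy",r,allow_pickle=True)
print(r["fx"],r["world_from_camera"].round(3).tolist(),pix(r,[[.575,.135,.02],[.567,.21,.02]]))
cv2.imwrite("pics/w1.png",cv2.resize(r["color"],(800,600)))
E
```

```text
time_s: 0.77
tool_pos: [0.3763, 0.3778, 0.241]
tool_rot: [-180.0, -0.0, 163.2]
force: [0.2, 0.5, 0.8]
grip_width: 0.0872
grasp_force: 0.0
time_s: 1.43
tool_pos: [0.5642, 0.1354, 0.241]
tool_rot: [-180.0, -0.0, 163.2]
force: [0.9, 0.4, -0.4]
grip_width: 0.0873
grasp_force: 0.0
265.6069891798218 [[0.289, 0.913, 0.289, 0.484], [0.957, -0.276, -0.087, 0.16], [0.001, 0.302, -0.953, 0.385], [0.0, 0.0, 0.0, 1.0]] [[253.23807356 177.93977948]
 [303.57316617 157.31542906]]
```

View pics/w1.png

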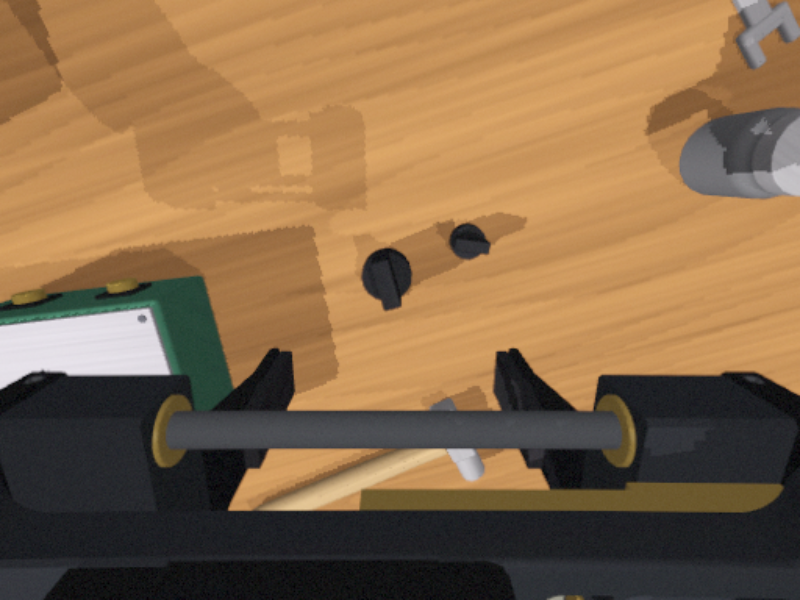

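The wrist view shows the target knob at about (387,275), its bar running towards (393,305), and the small look-alike at (468,241). I'll measure the centre and bar angle.

```bash
python3 - <<'E'
from h import *
r=np.load("w.npy",allow_pickle=True).item();im=r["color"]
m=((im.max(2)<75)*255).astype(np.uint8)
k,l,s,ce=cv2.connectedComponentsWithStats(m[:215])
for i in range(1,k):
    if s[i][4]>60 and 220<ce[i][0]<330: print(ce[i],s[i])
c=im[145:210,220:325]
cv2.imwrite("pics/w2.png",cv2.resize(cv2.convertScaleAbs(c,alpha=1.8),(800,495),interpolation=2))
E
```

```text
[299.49512195 154.0804878 ] [288 143  26  22 410]
[247.46347032 176.62785388] [232 159  31  39 876]
```

View pics/w2.png

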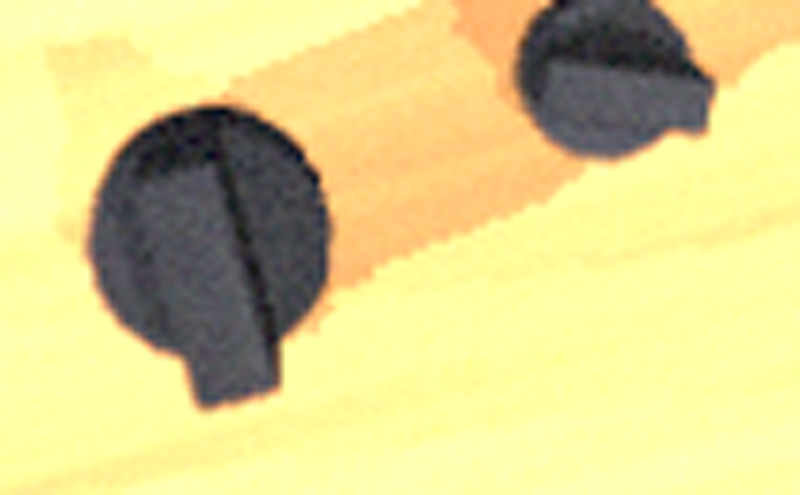

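```bash
python3 - <<'E'
from h import *
r=np.load("w.npy",allow_pickle=True).item()
f=800/105
c=np.array([[140,180],[215,160],[278,390],[205,408]])/f+[220,145]
P=onz(r,c,.05);print(P.round(4),P.mean(0).round(4))
d=(P[2]+P[3]-P[0]-P[1])/2;print("len",np.linalg.norm(d),"wid",np.linalg.norm(P[1]-P[0]),"ang",np.degrees(np.arctan2(d[1],d[0])))
# foot outline on z=0.02 (left/right extremes)
e=np.array([[92,240],[330,235],[212,105]])/f+[220,145]
for z in (.02,.01,0): print(onz(r,e,z)[:,:2].round(4).tolist())
p=P.mean(0);u=d/np.linalg.norm(d)
for s in (1,-1):
  for n in ("wrist","scene","side"):
    q=r if n=="wrist" else np.load(n+".npy",allow_pickle=True).item()
    x=p+s*u*.029;x[2]=.003; px=pix(q,[x])[0]
    print(s,n,px.round(1), ((px-[220,145])*f).round(0) if n=="wrist" else "")
S=np.load("scene.npy",allow_pickle=True).item()["color"][225:275,255:320];T=np.load("side.npy",allow_pickle=True).item()["color"][160:210,230:295]
cv2.imwrite("pics/d.png",np.hstack([cv2.resize(cv2.convertScaleAbs(x,alpha=1.8),(400,308),interpolation=2) for x in (S,T)]))
E
```

```text
[[0.5502 0.1223 0.05  ]
 [0.5506 0.1354 0.05  ]
 [0.5927 0.134  0.05  ]
 [0.5922 0.1208 0.05  ]] [0.5714 0.1281 0.05  ]
len 0.04210898491556767 wid 0.013119969396840566 ang -1.9776094391502579
[[0.5643, 0.107], [0.5762, 0.1495], [0.5466, 0.1357]]
[[0.5665, 0.1055], [0.5787, 0.1492], [0.5484, 0.135]]
[[0.5687, 0.1041], [0.5812, 0.1489], [0.5501, 0.1344]]
1 wrist [253.  192.2] [252. 360.]
1 scene [271.7 252.1] 
1 side [266.3 188.9] 
-1 wrist [242.8 155.2] [174.  77.]
-1 scene [285.2 238.8] 
-1 side [247.7 190.2]
```

View pics/d.png

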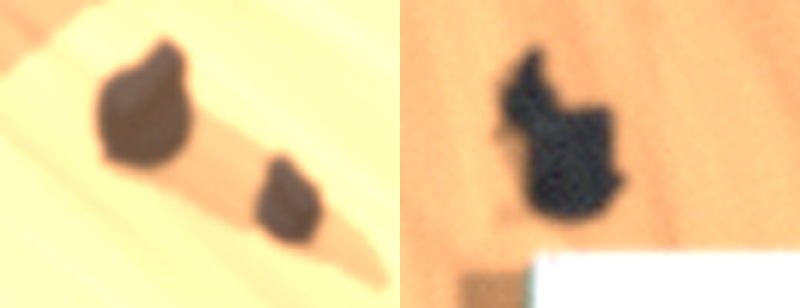

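The pointer shows in both crops: at side-picture pixel (266,189) and scene pixel (272,251). Both match the +x prediction, so the knob is at (0.572, 0.128) with yaw about -2°. I'll grasp with the tool at yaw 178° and a 40 mm opening, which clears the small knob.

```bash
echo '[[-0.005, -0.0025, 0.03, -6, 0.04], [-0.0096, -0.0048, 0.06, -12, 0.04], [-0.0096, -0.0048, 0.10, -14.8, 0.04], [-0.0096, -0.0048, 0.13, -14.8, 0.04], [-0.0096, -0.0048, 0.16, -14.8, 0.04], [-0.0096, -0.0048, 0.18, -14.8, 0.04], [-0.0096, -0.0048, 0.197, -14.8, 0.04], [-0.0096, -0.0048, 0.197, -14.8, 0.04]]' | python3 -m handwheel 30
echo '[[0, 0, 0, 0, 0.01], [0, 0, 0, 0, 0.01], [0, 0, 0, 0, 0.01], [0, 0, 0, 0, 0.01], [0, 0, 0, 0, 0.01]]' | python3 -m handwheel
python3 -c "
from cell import env
print(env.get_obs()['qpos'].round(1))"
```

```text
time_s: 2.15
tool_pos: [0.5695, 0.1287, 0.041]
tool_rot: [-179.8, -0.2, 178.0]
force: [-0.8, -0.4, 0.7]
grip_width: 0.0436
grasp_force: 0.0
time_s: 2.57
tool_pos: [0.5719, 0.13, 0.0453]
tool_rot: [180.0, 0.1, 178.0]
force: [0.2, -0.4, 1.2]
grip_width: 0.0156
grasp_force: 30.0
[-31.4  21.1  18.9 104.9  -8.2  55.3  79.1]
```

```bash
echo '[[0, 0, -0.04, 0, 0.01], [0, 0, -0.08, 0, 0.01], [0, 0, -0.12, 0, 0.01], [-0.01, -0.03, -0.15, 0, 0.01], [-0.024, -0.066, -0.15, 0, 0.01], [-0.037, -0.102, -0.15, 0, 0.01], [-0.05, -0.138, -0.15, 0, 0.01], [-0.063, -0.174, -0.15, 0, 0.01]]' | python3 -m handwheel
echo '[[-0.01, -0.035, 0, 0, 0.01], [-0.02, -0.07, 0, 0, 0.01], [-0.03, -0.097, 0, 0, 0.01], [-0.03, -0.097, 0, 0, 0.01], [-0.03, -0.097, 0, 0, 0.01]]' | python3 -m handwheel
python3 - <<'E'
from cell import read_camera,env
from h import *
r=read_camera("wrist");np.save("w3.npy",r,allow_pickle=True)
print(env.get_obs()['qpos'].round(1),r["world_from_camera"].round(3).tolist(),pix(r,[[.587,-.144,.09],[.587,-.144,.107]]).round(0))
cv2.imwrite("pics/w3.png",cv2.resize(r["color"],(800,600)))
E
```

```text
time_s: 3.23
tool_pos: [0.6287, -0.0476, 0.1952]
tool_rot: [180.0, 0.1, 178.1]
force: [2.0, 0.4, -1.1]
grip_width: 0.0159
grasp_force: 30.0
time_s: 3.65
tool_pos: [0.6546, -0.1471, 0.1942]
tool_rot: [-179.9, -0.0, 177.8]
force: [-0.6, 1.1, 0.4]
grip_width: 0.0159
grasp_force: 30.0
[-10.9  23.7  28.1  84.4 -11.4  74.7 106.2] [[0.04, 0.953, 0.302, 0.571], [0.999, -0.038, -0.012, -0.143], [-0.0, 0.302, -0.953, 0.338], [0.0, 0.0, 0.0, 1.0]] [[252. 127.]
 [252. 128.]]
```

View pics/w3.png

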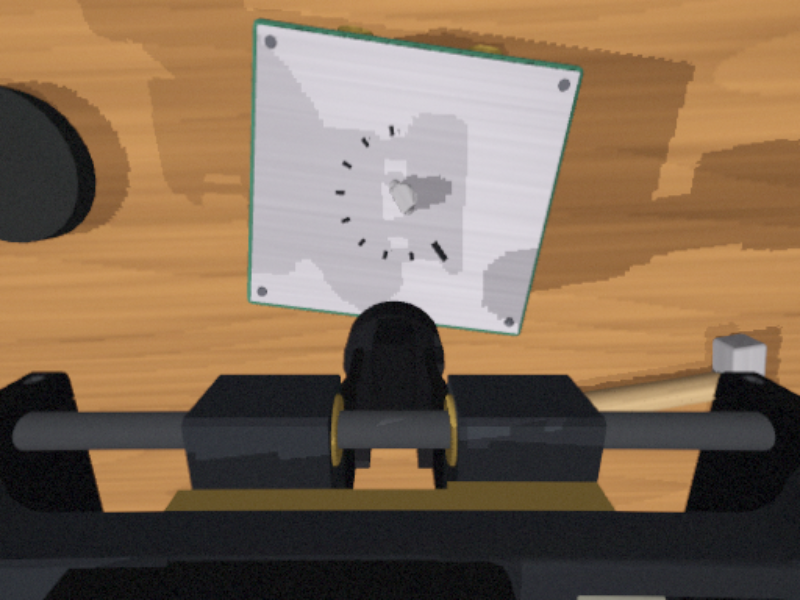

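The long mark is at display pixels (434,243) to (446,261) and the shaft at about (403,197). I'll enlarge the shaft to see its flat and compute the geometry.

```bash
python3 - <<'E'
from h import *
r=np.load("w3.npy",allow_pickle=True).item();im=r["color"]
g=800/512
C=np.array([[258,21],[581,69],[519,334],[250,301]])/g
P=onz(r,C,.09);print(P.round(4).tolist(),P.mean(0).round(4))
for a,b in((0,1),(3,2),(0,3),(1,2)):
    d=P[b]-P[a];print(np.linalg.norm(d).round(4),np.degrees(np.arctan2(d[1],d[0])).round(1))
hs=cv2.cvtColor(im,cv2.COLOR_BGR2GRAY)
m=(hs<90).astype(np.uint8); m[:75]=0;m[172:]=0;m[:,:205]=0;m[:,300:]=0
k,l,s,ce=cv2.connectedComponentsWithStats(m)
pts=[]
for i in range(1,k):
    if s[i][4]>3: 
        w=onz(r,[ce[i]],.09)[0];pts.append(w);print(ce[i].round(1),s[i][4],w.round(4))
print("shafttop",onz(r,np.array([[403,198]])/g,.107).round(4))
cv2.imwrite("pics/w4.png",cv2.resize(im[105:150,235:295],(800,600),interpolation=2))
E
```

```text
[[0.4967, -0.2098, 0.09], [0.5252, -0.0423, 0.09], [0.6752, -0.0668, 0.09], [0.6463, -0.2361, 0.09]] [ 0.5858 -0.1387  0.09  ]
0.1699 80.3
0.1717 80.3
0.1519 -10.0
0.152 -9.3
[250.5  83. ] 10 [ 0.5505 -0.1436  0.09  ]
[233.5  91. ] 10 [ 0.5563 -0.1587  0.09  ]
[221.6 104.9] 10 [ 0.5674 -0.1699  0.09  ]
[217.  122.5] 10 [ 0.5822 -0.1752  0.09  ]
[221.1 140.3] 9 [ 0.5982 -0.1727  0.09  ]
[231.3 154.7] 9 [ 0.6118 -0.1641  0.09  ]
[280.7 160.4] 45 [ 0.6191 -0.1179  0.09  ]
[246.2 162.5] 8 [ 0.6198 -0.1505  0.09  ]
[263.1 163.4] 9 [ 0.6213 -0.1346  0.09  ]
shafttop [[ 0.5862 -0.1387  0.107 ]]
```

View pics/w4.png

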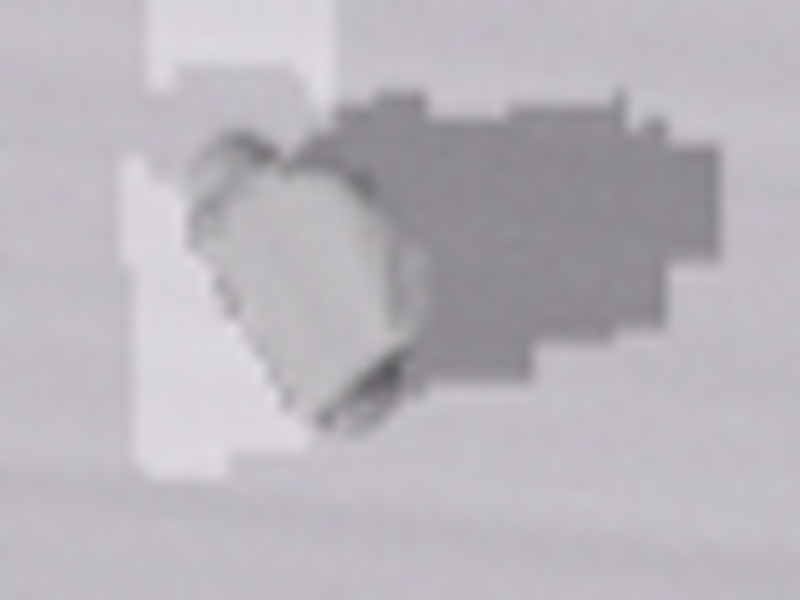

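The flat runs along the lower-left edge of the shaft in the crop, from (195,225) to (300,420), so it faces roughly -60° in the world, inside the allowed range.

```bash
python3 - <<'E'
from h import *
r=np.load("w3.npy",allow_pickle=True).item()
f=800/60
for pts in ([[195,225],[300,420]],[[205,250],[285,405]],[[225,265],[300,415]]):
    P=onz(r,np.array(pts)/f+[235,105],.107);d=P[1]-P[0]
    n=np.array([d[0],d[1]]);print(P.round(4).tolist(),np.linalg.norm(d).round(4),"normal",np.degrees(np.arctan2(d[1],d[0]))-90)
    mid=P.mean(0)[:2];a=np.arctan2(d[1],d[0])-np.pi/2;print("axis",mid-.004*np.array([np.cos(a),np.sin(a)]))
# refine knob angle in hand: bar axis vs tool
from cell import env
o=env.get_obs();print(o['tool_pos'],o['tool_rot'])
E
```

```text
[[0.582, -0.1456, 0.107], [0.5943, -0.1393, 0.107]] 0.0138 normal -63.23575466057766
axis [ 0.58637775 -0.13887782]
[[0.5836, -0.145, 0.107], [0.5934, -0.1403, 0.107]] 0.0109 normal -64.26997876811748
axis [ 0.58672628 -0.13902646]
[[0.5845, -0.1438, 0.107], [0.594, -0.1393, 0.107]] 0.0105 normal -64.97119401358054
axis [ 0.58758699 -0.13792348]
[ 0.65482857 -0.14439021  0.19413778] [ 1.79955526e+02 -1.98702612e-02  1.77953772e+02]
```

```bash
python3 - <<'E'
from h import *
r=np.load("w3.npy",allow_pickle=True).item();im=r["color"];g=800/512
t=np.array([.6548,-.1444,.194]);a=np.linspace(0,6.283,721)
for dx in(-.002,0,.002):
    c=t+[dx,0,0]; Q=np.vstack([pix(r,np.c_[c[0]+.023*np.cos(a),c[1]+.023*np.sin(a),0*a+z]) for z in(.150,.170)])
    print(dx,Q[:,1].min(),Q[Q[:,1].argmin()],Q[:,0].min(),Q[:,0].max())
gr=cv2.cvtColor(im,6)
print(gr[184:204,252].tolist())
print(gr[225,210:300].tolist())
E
```

```text
-0.002 191.32239548292327 [254.80871126 191.32239548] 221.76354076527443 288.0009676239162
0 193.88837733014643 [254.9058726  193.88837733] 221.9735815081395 287.9982531211676
0.002 196.4387332706817 [255.00245244 196.43873327] 222.1821791900814 287.9956754668399
[189, 188, 188, 193, 210, 209, 210, 206, 162, 10, 10, 15, 4, 13, 10, 15, 20, 16, 27, 24]
[145, 147, 145, 146, 144, 145, 147, 149, 153, 151, 77, 31, 29, 28, 32, 29, 18, 19, 19, 8, 18, 8, 17, 29, 23, 24, 26, 25, 13, 15, 27, 23, 25, 26, 22, 15, 22, 30, 22, 23, 24, 28, 24, 20, 20, 19, 20, 20, 25, 26, 27, 26, 24, 15, 22, 18, 27, 18, 27, 26, 27, 15, 20, 20, 22, 23, 20, 6, 18, 28, 23, 26, 23, 29, 142, 156, 156, 156, 156, 158, 157, 158, 155, 154, 157, 155, 156, 155, 155, 156]
```

```bash
echo '[[0.017, 0.001, 0, 7, 0.01], [0.034, 0.002, 0, 14, 0.01], [0.051, 0.003, 0, 21, 0.01], [0.0681, 0.0042, 0, 28, 0.01], [0.0681, 0.0042, 0.01, 35, 0.01], [0.0681, 0.0042, 0.02, 42, 0.01], [0.0681, 0.0042, 0.03, 49, 0.01], [0.0681, 0.0042, 0.03, 56, 0.01]]' | python3 -m handwheel
echo '[[0, 0, 0, 5.5, 0.01], [0, 0, 0.004, 5.5, 0.01], [0, 0, 0.006, 5.5, 0.01], [0, 0, 0.006, 5.5, 0.01], [0, 0, 0.006, 5.5, 0.01], [0, 0, 0.006, 5.5, 0.01]]' | python3 -m handwheel
python3 - <<'E'
from cell import env,read_camera
from h import *
for i in range(3):
    r=read_camera(["wrist","scene","side"][i]); o=env.get_obs();print(o['tool_pos'].round(4),o['tool_rot'].round(2),o['force'].round(1))
    np.save("k%d.npy"%i,r,allow_pickle=True)
E
```

```text
time_s: 4.37
tool_pos: [0.5859, -0.1344, 0.1624]
tool_rot: [-179.9, -0.2, 121.9]
force: [-1.6, 0.4, -1.0]
grip_width: 0.016
grasp_force: 30.0
time_s: 4.87
tool_pos: [0.5872, -0.1374, 0.1584]
tool_rot: [180.0, -0.0, 116.6]
force: [0.8, 0.5, -1.1]
grip_width: 0.016
grasp_force: 30.0
[ 0.5872 -0.1376  0.1584] [ 1.7998e+02 -1.0000e-02  1.1658e+02] [ 0.1 -0.5 -0.5]
[ 0.5872 -0.1377  0.1585] [179.97   0.   116.56] [ 0.6  0.9 -0.8]
[ 0.5872 -0.1378  0.1584] [179.98   0.   116.54] [-0.   0.3 -0.8]
```

```bash
python3 - <<'E'
from h import *
from scipy.spatial.transform import Rotation as R
for fn,t,yaw in(("k0",[.5872,-.1376,.1584],116.55),("w3",None,177.9)):
    r=np.load(fn+".npy",allow_pickle=True).item();gr=cv2.cvtColor(r["color"],6)
    T=r["world_from_camera"];M=R.from_euler("xyz",[180,0,yaw],degrees=True).as_matrix()
    if t is None: t=T[:3,3]-M@off
    t=np.array(t);off=M.T@(T[:3,3]-t);print(fn,"cam in tool",off.round(4),"tcp",t.round(4))
    a=np.linspace(0,6.283,721);ux,uy=-M[:,0],M[:,1]   # ux: knob +x
    for dx in(-.002,0,.002):
        Q=np.vstack([pix(r,t+ux*dx+.023*(np.cos(a)[:,None]*ux+np.sin(a)[:,None]*uy)+[0,0,z]) for z in(-.044,-.024)])
        q=Q[np.abs(Q[:,1]-212)<1.5]; print(dx,"front",Q[Q[:,1].argmin()].round(1),"row212",q[:,0].min().round(1),q[:,0].max().round(1))
    print(gr[184:204,252].tolist()); w=np.where(gr[212,200:310]<60)[0]+200;print("row212 dark",w.min(),w.max())
E
```

```text
k0 cam in tool [ 0.084  -0.0002 -0.1436] tcp [ 0.5872 -0.1376  0.1584]
-0.002 front [251.6 191.9] row212 222.3 280.8
0 front [251.6 194.5] row212 223.1 280.0
0.002 front [251.6 197. ] row212 224.3 278.9
[144, 142, 144, 142, 141, 143, 141, 132, 104, 16, 9, 20, 20, 18, 18, 18, 24, 29, 25, 17]
row212 dark 225 279
w3 cam in tool [ 0.084  -0.0002 -0.1436] tcp [ 0.6549 -0.1462  0.1943]
-0.002 front [252.3 191.7] row212 223.1 281.7
0 front [252.3 194.3] row212 223.9 280.9
0.002 front [252.3 196.8] row212 224.9 279.8
[189, 188, 188, 193, 210, 209, 210, 206, 162, 10, 10, 15, 4, 13, 10, 15, 20, 16, 27, 24]
row212 dark 224 279
```

```bash
echo '[[-0.0019, -0.0013, 0, 0, 0.01], [-0.0019, -0.0013, 0.003, 0, 0.01], [-0.0019, -0.0013, 0.006, 0, 0.01], [-0.0019, -0.0013, 0.007, 0, 0.01], [-0.0019, -0.0013, 0.008, 0, 0.01], [-0.0019, -0.0013, 0.009, 0, 0.01], [-0.0019, -0.0013, 0.009, 0, 0.01]]' | python3 -m handwheel
```

```text
time_s: 5.6
tool_pos: [0.5868, -0.1401, 0.149]
tool_rot: [-180.0, 0.0, 116.5]
force: [0.5, -1.1, -1.0]
grip_width: 0.0154
grasp_force: 30.0
```

```bash
echo '[[0, 0, 0.001, 0, 0.01], [0, 0, 0.001, 0, 0.01], [0, 0, 0.002, 0, 0.01], [0, 0, 0.002, 0, 0.01], [0, 0, 0.003, 0, 0.01], [0, 0, 0.003, 0, 0.01]]' | python3 -m handwheel
```

```text
time_s: 6.1
tool_pos: [0.5869, -0.1401, 0.1462]
tool_rot: [180.0, 0.0, 116.5]
force: [1.0, -0.4, -0.9]
grip_width: 0.0158
grasp_force: 30.0
```

```bash
echo '[[0, 0, 0.001, 0, 0.01], [0, 0, 0.002, 0, 0.01], [0, 0, 0.003, 0, 0.01], [0, 0, 0.003, 0, 0.01]]' | python3 -m handwheel; echo '[[0, 0, 0.001, 0, 0.01], [0, 0, 0.001, 0, 0.01], [0, 0, 0.002, 0, 0.01], [0, 0, 0.002, 0, 0.01]]' | python3 -m handwheel
```

```text
time_s: 6.43
tool_pos: [0.5866, -0.1402, 0.1431]
tool_rot: [-180.0, 0.0, 116.5]
force: [-0.3, -1.0, -1.0]
grip_width: 0.0158
grasp_force: 30.0
time_s: 6.77
tool_pos: [0.5868, -0.1401, 0.1415]
tool_rot: [180.0, 0.0, 116.5]
force: [-0.8, -0.9, 2.9]
grip_width: 0.0156
grasp_force: 30.0
```

```bash
echo '[[0, 0, 0.0005, 0, 0.01], [0, 0, 0.001, 0, 0.01], [0, 0, 0.001, 0, 0.01]]' | python3 -m handwheel; echo '[[0, 0, 0.0005, 0, 0.01], [0, 0, 0.001, 0, 0.01], [0, 0, 0.001, 0, 0.01]]' | python3 -m handwheel
```

```text
time_s: 7.02
tool_pos: [0.5868, -0.1401, 0.1405]
tool_rot: [180.0, 0.0, 116.5]
force: [-1.5, -1.9, 4.6]
grip_width: 0.0158
grasp_force: 30.0
time_s: 7.27
tool_pos: [0.5867, -0.1401, 0.1388]
tool_rot: [-180.0, 0.0, 116.5]
force: [-0.2, -1.8, 0.1]
grip_width: 0.0157
grasp_force: 30.0
```

```bash
echo '[[0, 0, 0.0005, 0, 0.01], [0, 0, 0.001, 0, 0.01], [0, 0, 0.0015, 0, 0.01], [0, 0, 0.002, 0, 0.01], [0, 0, 0.002, 0, 0.01]]' | python3 -m handwheel; echo '[[0, 0, 0.0005, 0, 0.01], [0, 0, 0.001, 0, 0.01], [0, 0, 0.0015, 0, 0.01], [0, 0, 0.0015, 0, 0.01]]' | python3 -m handwheel
```

```text
time_s: 7.68
tool_pos: [0.5866, -0.1401, 0.1367]
tool_rot: [-180.0, 0.0, 116.5]
force: [0.5, -3.3, -3.8]
grip_width: 0.0156
grasp_force: 30.0
time_s: 8.02
tool_pos: [0.5871, -0.1399, 0.1359]
tool_rot: [180.0, 0.0, 116.5]
force: [0.5, -2.7, -1.3]
grip_width: 0.0161
grasp_force: 30.0
```

```bash
echo '[[0, 0, 0.0005, 0, 0.01], [0, 0, 0.001, 0, 0.01], [0, 0, 0.001, 0, 0.01]]' | python3 -m handwheel; echo '[[0, 0, 0.0005, 0, 0.01], [0, 0, 0.001, 0, 0.01], [0, 0, 0.001, 0, 0.01]]' | python3 -m handwheel
```

```text
time_s: 8.27
tool_pos: [0.5872, -0.1399, 0.1353]
tool_rot: [179.9, 0.0, 116.5]
force: [-1.0, -1.8, 2.0]
grip_width: 0.0155
grasp_force: 30.0
time_s: 8.52
tool_pos: [0.5871, -0.1399, 0.1353]
tool_rot: [179.9, -0.0, 116.5]
force: [-1.9, -1.2, 8.4]
grip_width: 0.0157
grasp_force: 30.0
```

The force rises with no further descent, so the knob is on the panel. I'll relieve the press and turn anticlockwise about the shaft axis.

```bash
echo '[[0, 0, -0.001, 0, 0.01], [0.0001, 0.0001, -0.001, -6, 0.01], [0.0002, 0.0003, -0.001, -13, 0.01], [0.0003, 0.0005, -0.001, -20, 0.01], [0.0004, 0.0006, -0.001, -27, 0.01], [0.0005, 0.0008, -0.001, -34, 0.01], [0.0005, 0.001, -0.001, -41, 0.01], [0.0006, 0.001, -0.001, -48, 0.01]]' | python3 -m handwheel
python3 -c "
from cell import env
o=env.get_obs();print(o['qpos'].round(1),o['wrist_torque'].round(2))"
```

```text
time_s: 9.18
tool_pos: [0.5877, -0.1394, 0.1353]
tool_rot: [-180.0, 0.0, 164.8]
force: [0.1, -2.0, 3.0]
grip_width: 0.0155
grasp_force: 30.0
[-13.9  18.3  29.7  98.4  -9.8  65.8  93.4] [-0.6   0.07 -0.13]
```

```bash
echo '[[0.0001, 0.0002, 0, -7, 0.01], [0.0001, 0.0004, 0, -14, 0.01], [0.0002, 0.0006, 0, -21, 0.01], [0.0003, 0.0008, 0, -28, 0.01], [0.0004, 0.0011, 0, -35, 0.01], [0.0005, 0.0012, 0, -40, 0.01], [0.0005, 0.0012, 0, -40, 0.01]]' | python3 -m handwheel
python3 -c "
from cell import env
o=env.get_obs();print(o['qpos'].round(1),o['wrist_torque'].round(2))"
```

```text
time_s: 9.77
tool_pos: [0.5871, -0.1386, 0.1353]
tool_rot: [-180.0, -0.0, -155.4]
force: [-2.7, -3.4, 4.3]
grip_width: 0.0163
grasp_force: 30.0
[ -9.   17.6  23.6  98.3  -7.6  65.6 131.3] [-0.74  0.42 -0.01]
```

```bash
for i in 1; do echo '[[0, 0.0002, 0, -2, 0.01], [0, 0.0002, 0, -4, 0.01], [0, 0.0002, 0, -4, 0.01]]' | python3 -m handwheel; done
python3 -c "
from cell import env
o=env.get_obs();print(o['wrist_torque'].round(2))"
echo '[[0, 0.0001, 0, -1.5, 0.01], [0, 0.0001, 0, -3, 0.01], [0, 0.0001, 0, -3, 0.01]]' | python3 -m handwheel
python3 -c "
from cell import env
o=env.get_obs();print(o['wrist_torque'].round(2))"
```

```text
time_s: 10.02
tool_pos: [0.5871, -0.1385, 0.1353]
tool_rot: [-180.0, -0.0, -151.6]
force: [-1.1, -4.3, 5.4]
grip_width: 0.0158
grasp_force: 30.0
[-0.98  0.54 -0.03]
time_s: 10.27
tool_pos: [0.587, -0.1385, 0.1353]
tool_rot: [-179.9, -0.0, -148.6]
force: [-2.9, -4.8, 6.4]
grip_width: 0.0157
grasp_force: 30.0
[-0.96  0.49 -0.06]
```

```bash
echo '[[0, 0, 0, 0, 0.05], [0, 0, 0, 0, 0.05], [0, 0, 0, 0, 0.05], [0, 0, 0, 0, 0.05]]' | python3 -m handwheel; echo '[[0, 0, -0.02, 0, 0.05], [-0.01, 0, -0.05, 0, 0.05], [-0.05, 0, -0.07, 0, 0.05], [-0.09, 0, -0.08, 0, 0.05], [-0.09, 0, -0.08, 0, 0.05], [-0.09, 0, -0.08, 0, 0.05]]' | python3 -m handwheel
python3 - <<'E'
from cell import read_camera
from h import *
r=read_camera("wrist");np.save("f.npy",r,allow_pickle=True)
c=pix(r,[[.5864,-.1388,.1]])[0];print(c)
a=np.radians(33.3);s=np.array([.5864,-.1388,.093])
print(pix(r,[s+.029*np.array([np.cos(a),np.sin(a),0])]))
x,y=np.clip(c.astype(int),[60,45],[452,339])
print(x,y);cv2.imwrite("pics/f.png",cv2.resize(r["color"][y-45:y+45,x-60:x+60],(800,600),interpolation=2))
E
```

```text
time_s: 10.6
tool_pos: [0.587, -0.1358, 0.1341]
tool_rot: [179.9, 0.0, -148.4]
force: [-0.6, 0.4, -0.5]
grip_width: 0.0349
grasp_force: 0.0
time_s: 11.1
tool_pos: [0.6658, -0.0862, 0.2143]
tool_rot: [179.9, 0.1, -148.2]
force: [-0.5, -0.2, -0.1]
grip_width: 0.0496
grasp_force: 0.0
[247.89616289  94.08753096]
[[248.91021564 126.42349809]]
247 94
```

View pics/f.png

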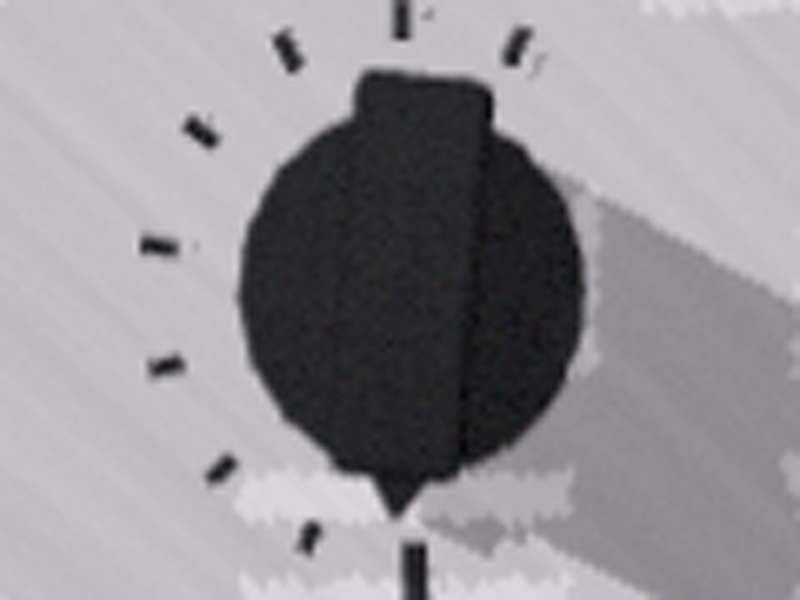

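The pointer tip is at crop (397,515), and the long mark's inner end at (413,542). That is about 2 mm off sideways, well within 6 mm; the rest of the gap is parallax from the tip's height. The knob is on the panel and released, so I'm handing in.

```bash
python3 -c "
from cell import env
print(env.sign_off())"
```

```text
the job is handed in; nothing more can be done
None
```

The knob is snapped home on the shaft and released, with its pointer about 2 mm (roughly 4°) short of the low mark; I stopped the turn before feeling the stop, and handed in with no verdict shown.

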